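Pack culture dishes lid down and call the courier

ROBOT

A 7-joint arm with a two-finger parallel gripper is mounted at the origin on the work surface. World frame = base frame: x ahead of the robot, y to its left, z up, the work surface at z = 0. Lengths are in m, angles in rad, forces in N, time in s.
With the tool pointing down it reaches from about 0.425 to 0.95 m from the base axis. Payload 4.7 kg.
Tool frame: the origin (TCP) lies between the finger pads; the fingertips stand 25 mm ahead of it and the grasp point (between the pads) lies 6 mm ahead of it; z points along the fingers, y is the line along which they close (so a half turn about z gives the same grasp; the last joint's range is limited). The gripper opens to 85 mm and grips with 20 to 120 N. Pads are 22 mm wide; open, the fingers measure 114 mm over their backs; the gripper's body (76 mm by 85 mm) begins 54 mm behind the grasp point. The pads swing forward as they close: fully open they stand 13 mm farther back than shut.
Start: joints at [-1.28, 0.469, -0.049, 1.532, 0.024, 1.141, -0.082], TCP at [0.212, 0.641, 0.217] pointing down, gripper open.
Joint ranges: [-2.59, 2.59], [-0.33, 1.99], [-1.39, 1.29], [0.1, 2.45], [-1.04, 4.18], [0.21, 1.99], [-2.66, 2.66]. Speed limits (rad/s): [2.57, 2.57, 3.14, 3.14, 3.14, 3.14, 3.14].

INTERFACE

Orientations are given as a 3x3 rotation matrix whose columns are the frame's x, y, z axes.
In Python, from rig import * gives the robot as it stands. Calls block until the motion is done:
- movep(position, orientation): joint-space move of the TCP to a pose.
- move_l(position, attitude=None, feed=0.15, until_force=None): straight line of the TCP; attitude=None keeps the orientation; feed is the mean speed in m/s. With until_force (N) it stops when the force on the tool has changed by that much, and returns True; else False.
- move_joints(angles): joint-space move.
- command_gripper(opening, newtons=None): finger opening in m; newtons is the grip in N (None keeps the last); returns when the fingers have stopped.
- sleep(seconds).
- inverse_kinematics(position, orientation): joint angles nearest the present ones, or None.
- sense(): the state.
- camera(name): name is "scene" or "top" or "wrist"; returns (picture, depth): 400x640x3 uint8, red, green, blue; 400x640 float32, m along the optical axis (not along the pixel's ray), 0 where there is no reading.
- camera_params(name): a dict with "K" (3x3 intrinsics, pixels), "position" and "rotation" of the camera in the world; the wrist camera has in their place "tool_from_camera" (4x4, takes a point from camera to tool coordinates, whose origin is the TCP and whose axes are the flange's). Camera axes: x right, y down, z forward; pixel columns grow to the right and rows downward; lengths in m; the calibration is good to about 2 mm. A picture is of the moment at which its call begins: read the wrist's pose just before it. camera_params takes no time and is no camera call.
A pose or a line that the arm cannot do raises Unreachable and nothing moves.
- finish_job(): hands the job in; it is judged then, once.
The state is a dict: "time_s": time; "joint_pos": joint angles; "qd": joint speeds; "joint_efforts": joint torques, N m; "position": TCP position; "tcp_rot": TCP orientation; "wrist_force": force on the tool from outside, world axes, zero at the start; "ft_torque": the same for the moment, N m; "finger_gap": finger opening in m; "gripper_force": force on a finger pad.
Only numpy, scipy, OpenCV 4.12 (cv2) and the standard library are available. Lean on these libraries where they do the work, as an engineer would, in place of code of your own. Each camera call takes 0.05 s, during which the arm holds its last target. There are 200 camera calls.

TASK

Pack the culture dishes for the courier: they stand lid up on the bench, so lift the cover off the steel tray, turn every dish over and lay it flat, lid down, on the tray's floor. Then put the cover back on so that it sits fully down all round, then press the plunger of the desk bell right down to call the courier and let it come back up. Leave the specimen pots and the marker where they are.

Things in the scene. Friction and masses are not known exactly. Their poses are not given: they have to be found in the camera images.
- dish1: sealed square plastic culture dish, rigid, 60 x 60 x 20 mm, about 60 g; 2 or 3 of the 3 are present. Origin at its centre; x, y parallel to its sides; z comes out of the white lid (raised square ring); the other face is the clear base showing amber agar. Starts flat on the bench, z up, origin at 10 mm; turned over, z points down. Stands by itself on any 60 x 20 mm edge.
- dish2: sealed square plastic culture dish, rigid, 60 x 60 x 20 mm, about 60 g; 2 or 3 of the 3 are present. Origin at its centre; x, y parallel to its sides; z comes out of the white lid (raised square ring); the other face is the clear base showing amber agar. Starts flat on the bench, z up, origin at 10 mm; turned over, z points down. Stands by itself on any 60 x 20 mm edge.
- dish3: sealed square plastic culture dish, rigid, 60 x 60 x 20 mm, about 60 g; 2 or 3 of the 3 are present. Origin at its centre; x, y parallel to its sides; z comes out of the white lid (raised square ring); the other face is the clear base showing amber agar. Starts flat on the bench, z up, origin at 10 mm; turned over, z points down. Stands by itself on any 60 x 20 mm edge.
- tray: stainless instrument tray, open when its cover is off; it does not move on the bench, which is clear to its left (+y) on the robot's side, room for the cover: outside 306 (x) x 186 (y) x 38 mm high, walls and floor 3 mm thick, inside 300 x 180 mm. Origin at the centre of its underside, z up. A dish lying flat on its floor has its centre 13 mm above this origin.
- cover: loose steel cover, 0.35 kg, 320 (x) x 200 (y) mm, skirt 10 mm deep, 314 x 194 inside (4 mm play each side of the tray). Origin: centre, at the skirt's lower edge, z up. Sheet top at z = 13. Handle bar along x: 100 long, 14 wide, z = 39 to 47 mm, clear below; posts at x = -45, 45; grip it across y. Starts seated on the tray, origin 28 mm above the tray's; either way round fits.
- bell_top (a point): middle of the top of the desk bell's plunger head (20 mm across, 6 mm thick). The bell is a steel dome of 84 mm diameter fixed to the bench; the head's top stands 66 mm above the bench and moves with it.
- bell_plunger (a joint): travel of the bell's plunger, m: 0 at rest (up), 0.008 at its stop (right down). A spring pushes it up: 1.8 N at the start of the travel, 4.6 N at the stop.
- pot1: bystander: clear specimen pot with a red vented cap, 47 mm diameter, 74 mm high, origin at the centre of its underside
- pot2: bystander: another such specimen pot
- marker: bystander: marker pen lying on the bench, 132 mm long along x, 17 mm wide, 15 mm high, origin on its underside
Mind the look-alikes: they are no part of the job. Leave any blue or green look-alike of the dish3 alone.

How it is judged:
By the outcome, as a careful person would: the job done as asked, in the order asked, and still so for the second after the job is handed in, with the robot touching nothing.
Of dish1, dish2, dish3 only 2 to 3 are there at a start; the rules pass over those that are not, and their reading is None.
At some moment in a run one of dish1, dish2, dish3 may be knocked a few centimetres aside while the robot is not near it.
Once in a run the grip may slacken for a moment while it holds something.
It also fails if it takes over 210 s, if anything falls off the work surface, if the arm or the gripper's body presses on something with over 40 N, if the wrist force passes 120 N, or if a joint passes its speed limit or range.

## Working session

There is one attempt and no reset: what is moved stays moved. The work goes in short steps, each a Python script; the robot and the scene stay as the last script left them, time stands still between calls to the robot, and variables do not carry over. Pictures are saved under pics/ and viewed, at most 14 in all, crops included, and the job is handed in when it is done.

```bash
ls; mkdir -p pics
python3 - <<'E'
from rig import *
import cv2,numpy as np
for n in("top","scene"):
    p,d=camera(n); cv2.imwrite(f"pics/{n}0.png",p[:,:,::-1]); np.save(f"pics/{n}0.npy",d)
    print(n,{k:np.round(v,3).tolist() for k,v in camera_params(n).items()})
print(np.round(camera_params("wrist")["tool_from_camera"],3).tolist())
s=sense();print(s["time_s"],np.round(s["tcp_rot"],3).tolist(),s["position"])
E
```

```text
pics
top {'K': [[372.856, 0.0, 319.988], [0.0, 372.856, 200.778], [0.0, 0.0, 1.0]], 'position': [0.436, 0.025, 1.013], 'rotation': [[0.011, -0.999, 0.053], [-1.0, -0.011, 0.001], [-0.0, -0.053, -0.999]]}
scene {'K': [[382.323, 0.0, 320.969], [0.0, 382.323, 205.193], [0.0, 0.0, 1.0]], 'position': [0.845, 0.652, 0.958], 'rotation': [[-0.873, 0.371, -0.317], [0.488, 0.676, -0.553], [0.009, -0.637, -0.771]]}
[[0.001, -0.963, -0.27, 0.068], [1.0, 0.0, 0.001, 0.001], [-0.001, -0.27, 0.963, -0.157], [0.0, 0.0, 0.0, 1.0]]
0.1 [[-0.949, 0.314, -0.001], [0.314, 0.949, -0.002], [-0.0, -0.002, -1.0]] [0.21202171 0.64026619 0.21636224]
```

View pics/top0.png

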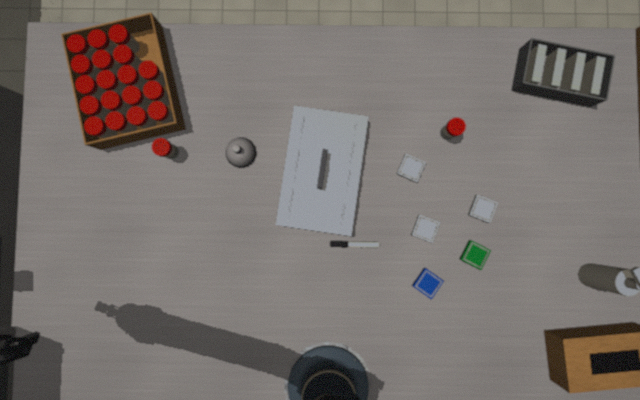

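View pics/scene0.png

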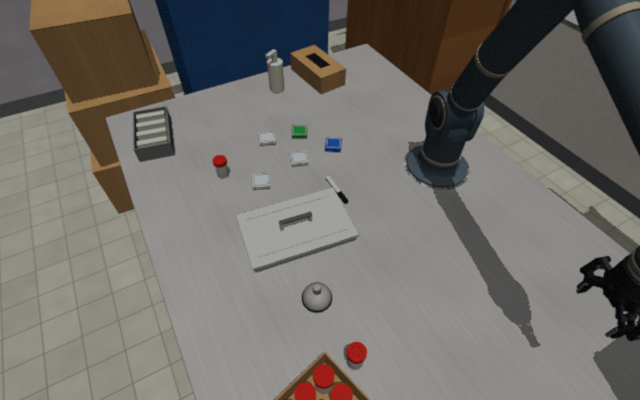

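Top view: three white-lidded squares stand at (411,168), (425,229) and (484,208). The look-alikes are blue (428,284) and green (476,255). The cover is at (323,171), the bell at (240,152), the pots at (456,127) and (162,147), and the marker at (355,244). The three white ones fit the dish description, so I'll confirm them in an enlarged crop while measuring.

```bash
cat > h.py <<'E'
import numpy as np, cv2
from rig import *
def cam_pose(name, pose=None):
    c=camera_params(name)
    if name!="wrist": return c["K"],np.array(c["rotation"]),np.array(c["position"])
    T=np.array(c["tool_from_camera"]); R,p=pose
    return c["K"],R@T[:3,:3],R@T[:3,3]+p
def cast(uv,z,K,R,p):
    uv=np.atleast_2d(np.asarray(uv,float)); r=(np.c_[uv,np.ones(len(uv))]@np.linalg.inv(K).T)@R.T
    return p+r*((z-p[2])/r[:,2])[:,None]
def proj(P,K,R,p):
    q=(np.atleast_2d(P)-p)@R@np.array(K).T; return q[:,:2]/q[:,2:]
def rects(img,mask,z,cp,amin,amax):
    """min-area rectangles (world) of the blobs of a mask whose outline lies at height z"""
    out=[]
    for c in cv2.findContours(mask.astype(np.uint8),cv2.RETR_EXTERNAL,cv2.CHAIN_APPROX_NONE)[0]:
        if len(c)<12: continue
        w=cast(cv2.convexHull(c)[:,0],z,*cp)[:,:2]
        (cx,cy),(a,b),t=cv2.minAreaRect((w*1000).astype(np.float32))
        if amin<a*b<amax: out.append((cx/1000,cy/1000,a,b,t,c[:,0].mean(0).round()))
    return out
def wrist():
    s=sense(); pose=(np.array(s["tcp_rot"]),np.array(s["position"])); im,d=camera("wrist")
    return im,d,cam_pose("wrist",pose)
E
python3 - <<'E'
from h import *
im=cv2.imread("pics/top0.png"); cp=cam_pose("top"); d=np.load("pics/top0.npy")
hsv=cv2.cvtColor(im,cv2.COLOR_BGR2HSV)
cv2.imwrite("pics/crop0.png",cv2.resize(im[90:310,260:520],None,fx=3,fy=2.7,interpolation=cv2.INTER_CUBIC)[:600,:780])
for (u,v) in [(411,168),(425,229),(484,208),(380,180),(450,180),(300,150),(345,200),(405,158)]: print((u,v),hsv[v,u],d[v,u].round(3))
m=(hsv[...,1]<28)&(hsv[...,2]>150)
K,R,p=cp
# height map
vv,uu=np.mgrid[:400,:640]; ray=np.stack([(uu-K[0,2])/K[0,0],(vv-K[1,2])/K[1,1],np.ones_like(uu,float)],-1)*d[...,None]
W=ray@R.T+p; np.save("pics/W.npy",W)
hm=(W[...,2]>0.008)&(d>0)
print("dish-h");[print(np.round(r[:5],3),r[5]) for r in rects(im,hm,0.02,cp,1500,6500)]
hc=W[...,2]>0.02
print("cover");[print(np.round(r[:5],3),r[5]) for r in rects(im,hc,0.041,cp,40000,90000)]
hh=(W[...,2]>0.06)&(W[...,2]<.085)
print("handle etc");[print(np.round(r[:5],3),r[5]) for r in rects(im,hh,0.075,cp,150,3000)]
E
```

```text
(411, 168) [109  17 163] 1.0
(425, 229) [103  15 158] 0.992
(484, 208) [116  11 156] 0.991
(380, 180) [ 19  15 135] 1.017
(450, 180) [ 18  10 131] 1.018
(300, 150) [105  16 159] 0.978
(345, 200) [106  17 163] 0.976
(405, 158) [120   2 146] 1.0
dish-h
[ 0.276 -0.259 62.345 59.634 55.559] [427. 283.]
[ 3.77000e-01 -6.60000e-02  1.31970e+01  1.27325e+02  6.15000e-01] [354. 244.]
[ 0.352 -0.385 63.893 59.469 63.898] [475. 254.]
[ 0.419 -0.254 61.518 59.943 69.923] [425. 228.]
[ 0.474 -0.407 63.527 60.904 68.657] [482. 208.]
[ 0.581 -0.216 60.755 61.321 66.358] [410. 167.]
[ 0.624  0.447 73.207 49.014 57.043] [164. 148.]
[ 0.619  0.242 78.582 80.735  0.615] [240. 151.]
[ 0.69  -0.328 48.342 73.175 27.204] [452. 128.]
cover
[5.70000e-01 2.40000e-02 2.02259e+02 3.20088e+02 8.22120e+01] [321. 170.]
[  0.804   0.558 327.486 264.864  14.402] [120.  81.]
handle etc
[ 0.307 -0.678 43.161 64.102 72.056] [601. 276.]
[5.69000e-01 2.20000e-02 1.38960e+01 1.00129e+02 8.21450e+01] [321. 168.]
[ 0.619  0.242 18.181 16.139 45.722] [235. 148.]
[ 0.619  0.432 46.418 48.265  1.84 ] [161. 147.]
[ 0.681 -0.315 46.413 48.611  0.615] [455. 126.]
[ 0.758 -0.695  9.359 23.064 14.736] [603.  98.]
[ 0.801 -0.494 17.216  9.845 29.84 ] [524.  81.]
[ 0.793 -0.71   5.688 45.372 78.218] [608.  84.]
[ 0.856 -0.586 20.547 46.768 77.64 ] [560.  60.]
[ 0.881 -0.671 52.107  5.154 76.127] [592.  51.]
```

View pics/crop0.png

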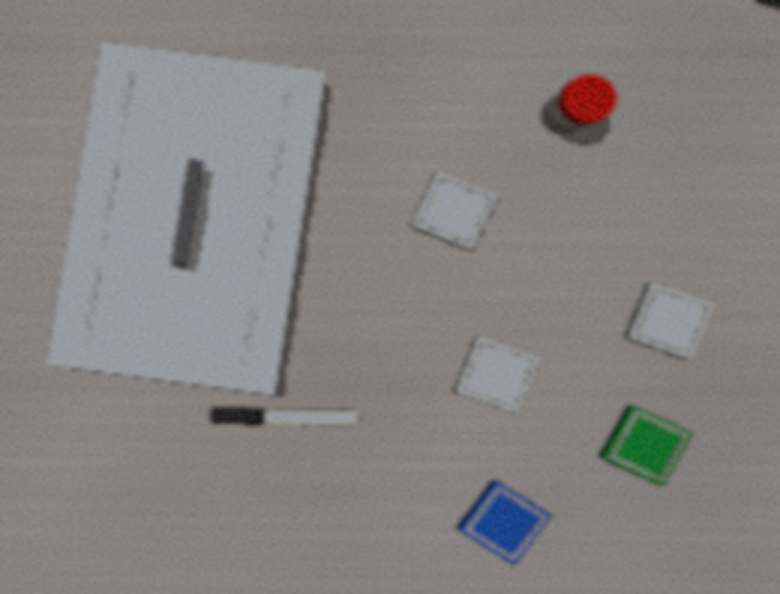

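The crop confirms it: white lids with a raised ring at crop (455,210), (498,373) and (670,320) are the three dishes, and the blue and green ones are look-alikes. Next I'll check reachability for tilted grasps. The plan is two 90° turns per dish, each with the tool going from 45° on one side to 45° on the other.

```bash
cat >> h.py <<'E'
def tilt(th,phi,flip=0):
    """tool z = sin(phi)*u - cos(phi)*Z, u at heading th; closing axis horizontal, perpendicular to u"""
    u=np.array([np.cos(th),np.sin(th),0]); Z=np.array([0,0,1.]); z=np.sin(phi)*u-np.cos(phi)*Z
    y=np.cross(Z,u)*(-1 if flip else 1); return np.c_[np.cross(y,z),y,z]
def ik(g,R):  # grasp point g -> joints
    return inverse_kinematics(list(np.array(g)-0.006*R[:,2]),R)
E
python3 - <<'E'
from h import *
D={'A':(.419,-.254,-20.1),'B':(.474,-.407,-21.3),'C':(.581,-.216,-23.6),'S':(.45,-.15,0),'S2':(.5,-.1,-20),'T0':(.57,.024,-7.8),'T-':(.471,.038,-7.8),'T+':(.669,.010,-7.8)}
for n,(x,y,a) in D.items():
  for k in range(4):
    o=''
    for ph in (50,45,40,0,-40,-45,-50):
      for f in (0,1):
        ok=[ik((x,y,h),tilt(np.radians(a+90*k),np.radians(ph),f)) is not None for h in(.025,.1)]
        o+='.+'[ok[0]]+'.+'[ok[1]]
      o+=' '
    print(n,k,o)
E
```

```text
A 0 .... .... .... ++++ ++++ ++++ ++++ 
A 1 ++++ ++++ ++++ ++++ ++++ ++++ ++++ 
A 2 ++++ ++++ ++++ ++++ .... .... .... 
A 3 ++++ ++++ ++++ ++++ ++++ ++++ ++++ 
B 0 ++++ ++++ ++++ ++++ ++++ ++++ ++++ 
B 1 ++++ ++++ ++++ ++++ ++++ ++++ ++++ 
B 2 ++++ ++++ ++++ ++++ ++++ ++++ ++++ 
B 3 ++++ ++++ ++++ ++++ ++++ ++++ ++++ 
C 0 ++++ ++++ ++++ ++++ ++++ ++++ ++++ 
C 1 ++++ ++++ ++++ ++++ ++++ ++++ ++++ 
C 2 ++++ ++++ ++++ ++++ ++++ ++++ ++++ 
C 3 ++++ ++++ ++++ ++++ ++++ ++++ ++++ 
S 0 .... .... .... ++++ ++++ ++++ ++++ 
S 1 ++++ ++++ ++++ ++++ ++++ ++++ ++++ 
S 2 ++++ ++++ ++++ ++++ .... .... .... 
S 3 ++++ ++++ ++++ ++++ ++++ ++++ ++++ 
S2 0 .... .... .... ++++ ++++ ++++ ++++ 
S2 1 ++++ ++++ ++++ ++++ ++++ ++++ ++++ 
S2 2 ++++ ++++ ++++ ++++ .... .... .... 
S2 3 ++++ ++++ ++++ ++++ ++++ ++++ ++++ 
T0 0 .... .+.+ ++++ ++++ ++++ ++++ ++++ 
T0 1 ++++ ++++ ++++ ++++ ++++ ++++ ++++ 
T0 2 ++++ ++++ ++++ ++++ ++++ .+.+ .... 
T0 3 ++++ ++++ ++++ ++++ ++++ ++++ ++++ 
T- 0 .... .... .... ++++ ++++ ++++ ++++ 
T- 1 ++++ ++++ ++++ ++++ ++++ ++++ ++++ 
T- 2 ++++ ++++ ++++ ++++ .... .... .... 
T- 3 ++++ ++++ ++++ ++++ ++++ ++++ ++++ 
T+ 0 ++++ ++++ ++++ ++++ ++++ ++++ +.+. 
T+ 1 ++++ ++++ ++++ ++++ ++++ ++++ ++++ 
T+ 2 +.+. ++++ ++++ ++++ ++++ ++++ ++++ 
T+ 3 ++++ ++++ ++++ ++++ ++++ ++++ ++++
```

```bash
cat >> h.py <<'E'
TH=np.radians(-7.8); C0=np.array([.5695,.023])   # tray/cover yaw and centre
def P(g,R): return list(np.array(g,float)-0.006*R[:,2])
def st(tag=''):
    s=sense(); print(tag,round(s["time_s"],1),np.round(s["position"],4),"gap",round(s["finger_gap"],4),"pad",round(s["gripper_force"],1),"F",np.round(s["wrist_force"],1)); return s
E
python3 - <<'E'
from h import *
best=None
for f in(0,1):
    R=tilt(TH,0,f); q=ik((*C0,.12),R); print(f,np.round(q,2) if q is not None else None, ik((.37,.40,.05),R) is not None)
f=min((0,1),key=lambda f:abs(np.array(ik((*C0,.12),tilt(TH,0,f)))[6]))
R=tilt(TH,0,f); print("flip",f)
command_gripper(.05,60)
movep(P((*C0,.16),R),R); st()
move_l(P((*C0,.071),R),feed=.08,until_force=8); st('down')
command_gripper(0,60); s=st('closed')
np.save("seat.npy",np.r_[s["position"],np.array(s["tcp_rot"]).ravel()])
move_l(P((*C0,.20),R),feed=.08); st('lift')
im,d=camera("scene"); cv2.imwrite("pics/lift.png",im[:,:,::-1])
E
```

```text
0 [-0.36  0.41  0.32  1.9  -0.16  0.86  1.47] True
1 [-0.71  0.5   0.81  1.92 -0.45  0.92 -1.39] True
flip 1
 3.1 [0.5696 0.0242 0.1659] gap 0.0496 pad 0.0 F [ 0.1 -0.4 -0.8]
down 4.3 [0.57   0.023  0.0775] gap 0.0503 pad 0.0 F [-0.5 -0.3  0.7]
closed 4.9 [0.5695 0.023  0.077 ] gap 0.0002 pad 0.0 F [ 0.4 -0.3  0.1]
lift 6.6 [0.5692 0.023  0.2055] gap 0.0002 pad 0.0 F [ 0.5 -0.4  1.2]
```

View pics/lift.png

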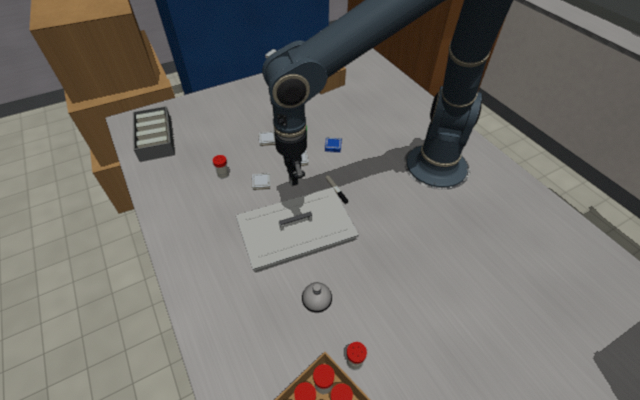

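The fingers closed on nothing (gap 0). The scene view shows the empty gripper at (295,180) above the still-seated cover, with the handle at (296,218). I'll check the handle position against both cameras.

Run:
```python
from h import *
st(); s=sense(); print(np.round(s["tcp_rot"],2).tolist())
print("scene handle",proj([.5695,.023,.075],*cam_pose("scene")),"tip",proj(np.array(s["position"])-[0,0,.025],*cam_pose("scene")))
print("top handle",proj([.5695,.023,.075],*cam_pose("top")), "tip",proj(np.array(s["position"])-[0,0,.025],*cam_pose("top")))
im,d=camera("scene"); K,R,p=cam_pose("scene"); 
for u,v in[(296,218),(290,220),(300,216),(270,225),(330,200)]:
    z=d[v,u]; print((u,v),np.round(R@(np.linalg.inv(K)@[u,v,1]*z)+p,3))
t,dt=camera("top"); w,dw,cp=wrist(); 
print("wrist handle",proj([.5695,.023,.075],*cp))
out=np.zeros((600,800,3),np.uint8); out[:300,:480]=cv2.resize(w,(480,300)); out[300:,:480]=cv2.resize(t,(480,300)); 
cv2.imwrite("pics/chk.png",out[:,:480,::-1])
```

```text
6.7 [0.5692 0.023  0.2055] gap -0.0002 pad 0.0 F [ 0.6  0.4 -0.3]
[[0.99, -0.14, -0.0], [-0.14, -0.99, -0.0], [-0.0, 0.0, -1.0]]
scene handle [[295.58199963 217.39060601]] tip [[294.03869421 193.44426086]]
top handle [[321.27401147 167.88290135]] tip [[321.43562306 161.38317772]]
(296, 218) [0.569 0.024 0.073]
(290, 220) [0.588 0.024 0.075]
(300, 216) [0.555 0.024 0.074]
(270, 225) [ 0.639 -0.011  0.042]
(330, 200) [ 0.432 -0.012  0.039]
wrist handle [[323.06115246 187.23550699]]
```

View pics/chk.png

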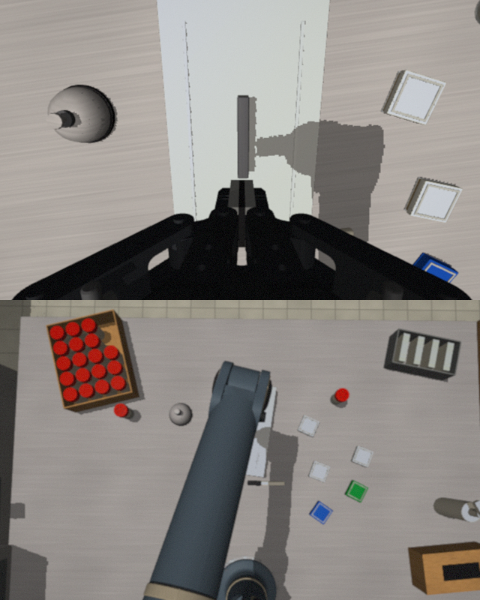

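Wrist view: the handle at (243,136) is centred on the fingertips at (242,185), so the lateral aim is right. The scene picture suggests the tips sit higher than assumed, so I'll measure their height by depth.

Run:
```python
from h import *
im,d=camera("scene"); K,R,p=cam_pose("scene"); s=st()
vv,uu=np.mgrid[150:215,265:325]; dd=d[150:215,265:325]
W=(np.stack([(uu-K[0,2])/K[0,0],(vv-K[1,2])/K[1,1],np.ones_like(uu,float)],-1)*dd[...,None])@R.T+p
m=(np.hypot(W[...,0]-.569,W[...,1]-.023)<.05)&(W[...,2]>.1)
print("scene gripper z min",np.sort(W[m][:,2])[:6].round(3), W[m][np.argsort(W[m][:,2])[:3]].round(3))
w,dw,(K,R,p)=wrist()
vv,uu=np.mgrid[:400,:640]
W=(np.stack([(uu-K[0,2])/K[0,0],(vv-K[1,2])/K[1,1],np.ones_like(uu,float)],-1)*dw[...,None])@R.T+p
m=(W[...,2]>.1)&(dw>0); o=np.argsort(W[m][:,2])[:8]; print("wrist",W[m][o].round(3),m.sum())
cv2.imwrite("pics/tip.png",cv2.resize(im[140:240,240:340],(600,600),interpolation=cv2.INTER_CUBIC)[:,:,::-1])
```

```text
6.9 [0.5694 0.023  0.2058] gap 0.0002 pad 0.0 F [-0.3 -0.3  0.4]
scene gripper z min [0.22  0.22  0.221 0.223 0.226 0.226] [[0.579 0.028 0.22 ]
 [0.568 0.03  0.22 ]
 [0.562 0.03  0.221]]
wrist [[0.58  0.026 0.223]
 [0.58  0.023 0.224]
 [0.581 0.028 0.224]
 [0.581 0.029 0.224]
 [0.58  0.022 0.224]
 [0.58  0.018 0.224]
 [0.579 0.017 0.224]
 [0.581 0.028 0.224]] 48163
```

View pics/tip.png

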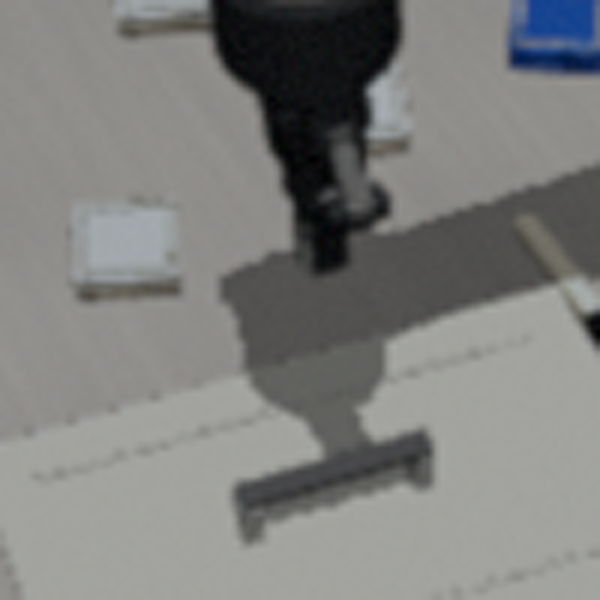

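Run:
```python
from h import *
w,dw,(K,R,p)=wrist()
vv,uu=np.mgrid[:400,:640]
W=(np.stack([(uu-K[0,2])/K[0,0],(vv-K[1,2])/K[1,1],np.ones_like(uu,float)],-1)*dw[...,None])@R.T+p
for v,u in[(60,60),(30,500),(100,300),(150,324),(140,323)]: print((u,v),W[v,u].round(3))
# fingertip shape in tool coords, open/closed
s=sense();Rt=np.array(s["tcp_rot"]);
for g in (0,.03,.06,.085):
    command_gripper(g); s=sense(); w,dw,(K,R,p)=wrist()
    W=(np.stack([(uu-K[0,2])/K[0,0],(vv-K[1,2])/K[1,1],np.ones_like(uu,float)],-1)*dw[...,None])@R.T+p
    T=(W-np.array(s["position"]))@np.array(s["tcp_rot"]); m=(dw>0)&(T[...,2]<.06)&(np.abs(T[...,1])<.07); q=T[m]
    o=np.argsort(-q[:,2])[:40]; print(g,round(s["finger_gap"],4),"tip z",q[o][[0,10,39],2].round(3),"x",q[o][:,0].min().round(3),q[o][:,0].max().round(3),"y",q[o][:,1].min().round(3),q[o][:,1].max().round(3))
st()
```

```text
(60, 60) [0.72  0.273 0.001]
(500, 30) [ 0.687 -0.17   0.001]
(300, 100) [0.647 0.034 0.041]
(324, 150) [0.602 0.018 0.076]
(323, 140) [0.611 0.017 0.075]
0 0.0001 tip z [-0.017 -0.018 -0.019] x 0.011 0.011 y -0.007 0.006
0.03 0.03 tip z [-0.015 -0.016 -0.018] x -0.005 0.008 y -0.016 0.015
0.06 0.0596 tip z [-0.018 -0.019 -0.02 ] x -0.009 0.008 y -0.031 0.03
0.085 0.085 tip z [-0.026 -0.027 -0.028] x -0.01 0.008 y -0.044 0.042
 8.6 [0.5695 0.023  0.206 ] gap 0.0851 pad 0.0 F [-0.7 -1.3 -0.1]
```

Both cameras agree. The bench reads z≈0 through the wrist camera, so the reported pose is right. The fingertips really sit about 40 mm nearer the flange than stated (tool z ≈ -15 mm shut, -18 mm at 60 mm opening, -27 mm fully open). I'll use the measured tool and retry.

```bash
sed -i 's/-0.006\*R\[:,2\]/+0.034*R[:,2]/' h.py; grep -n 0.034 h.py
python3 - <<'E'
from h import *
R=tilt(TH,0,1)
command_gripper(.05,60)
move_l(P((*C0,.12),R),R,feed=.15)
print(move_l(P((*C0,.070),R),feed=.06,until_force=8)); st('down')
command_gripper(0,60); s=st('closed')
if s["finger_gap"]>.008:
    np.save("seat.npy",np.r_[s["position"],np.array(s["tcp_rot"]).ravel()])
    move_l(P((*C0,.10),R),feed=.06); st('lift1')
    move_l(P((*C0,.19),R),feed=.12); st('lift')
    q=ik((.37,.40,.15),R); print(q is not None, np.round(q,2) if q is not None else '')
im,d=camera("scene"); cv2.imwrite("pics/lift2.png",im[:,:,::-1])
E
```

```text
30:    return inverse_kinematics(list(np.array(g)+0.034*R[:,2]),R)
32:def P(g,R): return list(np.array(g,float)+0.034*R[:,2])
False
down 11.0 [0.5698 0.0229 0.0363] gap 0.0501 pad 0.0 F [-0.4 -0.7 -0.3]
closed 11.4 [0.5698 0.0227 0.0365] gap 0.0124 pad 58.7 F [-1.2 -1.4  3.8]
lift1 12.0 [0.5694 0.0232 0.0661] gap 0.0124 pad 58.4 F [-1.  -0.5 -3.8]
lift 12.9 [0.5688 0.0232 0.1552] gap 0.0129 pad 58.4 F [ 0.5 -0.  -4.1]
True [-1.53  0.48  0.83  1.98 -0.46  0.88 -2.16]
```

View pics/lift2.png

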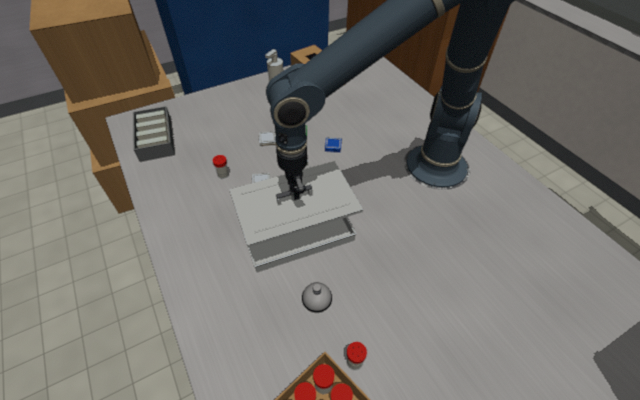

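Run:
```python
from h import *
R=tilt(TH,0,1); B=(.37,.40)
move_l(P((*B,.19),R),feed=.2); st()
move_l(P((*B,.055),R),feed=.12)
print(move_l(P((*B,.040),R),feed=.03,until_force=5)); s=st('down')
command_gripper(.05); s=st('open')
np.save("bench.npy",np.r_[s["position"],np.array(s["tcp_rot"]).ravel()])
move_l(P((*B,.16),R),feed=.15); st()
movep(P((.40,-.0,.22),R),R)
move_joints([-1.28,0.469,-0.049,1.532,0.024,1.141,-0.082]) if 0 else None
im,d=camera("top"); cp=cam_pose("top"); K,Rc,p=cp
vv,uu=np.mgrid[:400,:640]; W=(np.stack([(uu-K[0,2])/K[0,0],(vv-K[1,2])/K[1,1],np.ones_like(uu,float)],-1)*d[...,None])@Rc.T+p
hm=(W[...,2]>.008)&(W[...,2]<.06)&(d>0)
for r in rects(im,hm,.02,cp,1500,80000): print(np.round(r[:5],3),r[5])
cv2.imwrite("pics/top1.png",im[:,:,::-1])
```

```text
15.3 [0.3706 0.3991 0.1561] gap 0.0129 pad 60.8 F [ 0.3 -0.3 -3.9]
True
down 17.0 [0.3699 0.4002 0.0085] gap 0.0131 pad 61.9 F [-0.9  0.8  5.5]
open 17.4 [0.3689 0.3994 0.0075] gap 0.05 pad 0.0 F [0.3 0.3 0.5]
 18.4 [0.3693 0.3996 0.1252] gap 0.0503 pad 0.0 F [-1.2  0.1  0. ]
[3.10000e-02 8.20000e-02 4.25130e+01 1.17933e+02 8.43830e+01] [297. 378.]
[5.90000e-02 8.37000e-01 1.87712e+02 3.66470e+01 3.22800e+00] [  6. 362.]
[ 9.40000e-02 -6.97000e-01  1.51068e+02  2.50826e+02  6.21300e+00] [580. 341.]
[ 0.276 -0.259 62.345 59.634 55.559] [427. 283.]
[ 0.303 -0.688 57.15  64.104 78.455] [590. 274.]
[ 0.351 -0.385 62.203 60.217 62.994] [475. 254.]
[ 0.419 -0.254 61.518 59.943 69.923] [425. 228.]
[ 0.474 -0.407 63.527 60.904 68.657] [482. 208.]
[  0.371   0.397 200.549 317.526  82.221] [179. 245.]
[ 0.581 -0.216 60.521 61.321 66.358] [410. 167.]
[ 0.619  0.242 78.582 80.76   0.615] [241. 153.]
[5.71000e-01 2.10000e-02 1.93688e+02 3.15758e+02 8.22880e+01] [320. 161.]
[  0.847  -0.631 258.808 156.153  78.674] [567.  71.]
[ 0.964  0.534 38.758 84.766 12.296] [137.  25.]
```

View pics/top1.png

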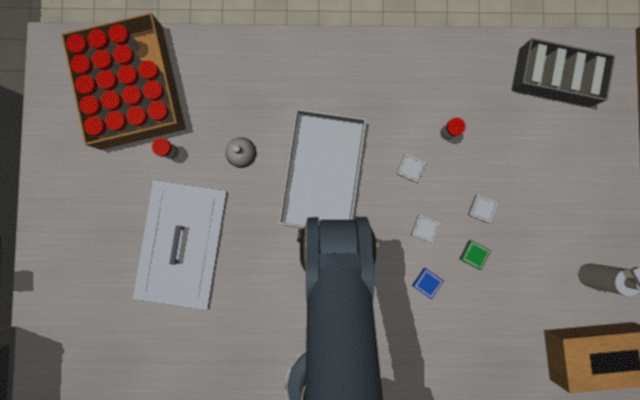

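The tray at (322,170) is open with a clear floor, the cover lies at (179,245), and the dishes haven't moved. Starting on the dish at (410,167): pick it up tilted and stand it on edge at S.

```bash
cat >> h.py <<'E'
S=np.array([.485,-.145]); PH=np.radians(45); OPEN=.074
def top_rects(zlo=.008,zhi=.06,z=.02,amin=2500,amax=5000):
    im,d=camera("top"); K,R,p=cp=cam_pose("top")
    W=cloud(d,cp); return im,[(*r,cv2.cvtColor(im,cv2.COLOR_RGB2HSV)[int(r[5][1]),int(r[5][0]),1]) for r in rects(im,(W[...,2]>zlo)&(W[...,2]<zhi)&(d>0),z,cp,amin,amax)]
def cloud(d,cp):
    K,R,p=cp; vv,uu=np.mgrid[:400,:640]
    return (np.stack([(uu-K[0,2])/K[0,0],(vv-K[1,2])/K[1,1],np.ones_like(uu,float)],-1)*d[...,None])@R.T+p
def grip_to(c_tool,c,R): return np.array(c)-R@c_tool   # grasp point that brings the held centre to c
def pick(c,yaw,f):
    """grip a flat dish at c from its +y side, tool tilted 45 deg; returns dish centre seen from the grasp point, tool axes"""
    h=np.radians(yaw-90); u=np.array([np.cos(h),np.sin(h),0]); R=tilt(h,PH,f); c=np.array([*c,.010])
    g=c-.005*u; g[2]=.10; command_gripper(OPEN,60)
    movep(P(g,R),R); st('over')
    g[2]=.035; move_l(P(g,R),feed=.1)
    g[2]=.012; hit=move_l(P(g,R),feed=.02,until_force=4); s=st(f'touch {hit}')
    g=np.array(s["position"])-.034*R[:,2]; g[2]+=.003; move_l(P(g,R),feed=.03)
    command_gripper(.03,60); st('grip')
    ct=R.T@(c-g); ct[1]=0
    g[2]=.17; move_l(P(g,R),feed=.12); st('up'); return ct
def put(ct,c,R,over,low=.004):
    """bring the held dish centre to c, from above, ending on contact; open and back off"""
    g=grip_to(ct,c,R); a=g.copy(); a[2]=over
    movep(P(a,R),R); st('over')
    b=g.copy(); b[2]+=.012; move_l(P(b,R),feed=.12)
    b=g.copy(); b[2]-=low; hit=move_l(P(b,R),feed=.02,until_force=3); s=st(f'set {hit} dz {0}')
    print("z err",round(s["position"][2]-P(g,R)[2],4))
    return g
E
python3 - <<'E'
from h import *
for f in(0,1):
  for n,c,yaw,ph in(('pick',(.581,-.216,.03),-23.6-90,PH),('S-',(*S,.035),-97.8,-PH),('S+',(*S,.035),-97.8,PH),('T+',(.666,.01,.03),-97.8,-PH),('T-',(.473,.036,.03),-97.8,-PH)):
    q=ik(c,tilt(np.radians(yaw),ph,f)); print(f,n,None if q is None else np.round(q,2))
E
```

```text
0 pick [-0.56  1.01  0.84  1.78  0.07  0.85 -0.38]
0 S- [ 0.4   0.73  0.23  1.97 -0.95  1.15  1.19]
0 S+ [-0.85  0.93  0.91  2.14  0.14  0.55 -0.37]
0 T+ [ 0.75  0.99 -0.81  1.7  -0.21  0.71  0.24]
0 T- [ 0.89  0.82 -0.8   2.16 -0.5   0.49  0.57]
1 pick [ 0.69  1.22 -1.19  1.7   1.46  1.93  1.85]
1 S- [ 0.33  0.75  0.33  1.98 -1.    1.2  -1.9 ]
1 S+ [ 0.64  1.11 -1.19  2.05  1.43  1.82  1.74]
1 T+ [ 0.26  0.81 -0.05  1.73 -0.97  0.97 -2.33]
1 T- [ 0.6   0.69 -0.42  2.17 -0.93  0.66 -2.17]
```

```bash
cat > s1.py <<'E'
from h import *
import sys
x,y,yaw=map(float,sys.argv[1:4])
ct=pick((x,y),yaw,0); print("ct",ct.round(4))
s=sense()
if s["finger_gap"]<.05: print("NO GRIP"); sys.exit()
R=tilt(TH-np.pi/2,-PH,0)
g=put(ct,(*S,.030),R,.17)
if sense()["finger_gap"]<.05: print("LOST"); sys.exit()
command_gripper(OPEN); st('open')
p=np.array(sense()["position"]); move_l(list(p-.10*R[:,2]),feed=.15); st('back')
im,d=camera("scene"); cv2.imwrite(f"pics/s1_{int(sense()['time_s'])}.png",im[80:280,200:420,::-1].repeat(3,0).repeat(3,1))
W=cloud(d,cam_pose("scene")); m=(np.hypot(W[...,0]-S[0],W[...,1]-S[1])<.06)&(W[...,2]>.045)&(W[...,2]<.075)
if m.sum()>8: print("stand",W[m].mean(0).round(4),cv2.minAreaRect((W[m][:,:2]*1000).astype(np.float32)))
E
python3 s1.py .581 -.216 -23.6; ls pics
```

```text
over 21.5 [ 0.5737 -0.2331  0.0766] gap 0.074 pad 0.0 F [-0.1  0.1  0.8]
touch True 23.3 [ 0.5733 -0.2335 -0.0104] gap 0.074 pad 2.3 F [0.6 2.1 5.1]
grip 23.9 [ 0.5737 -0.2333 -0.0073] gap 0.0592 pad 65.4 F [0.9 1.6 2.2]
up 25.3 [ 0.5729 -0.2332  0.1451] gap 0.0586 pad 64.3 F [ 0.3 -0.1 -0.8]
ct [0.0012 0.     0.0082]
over 26.6 [ 0.4874 -0.1273  0.1455] gap 0.0589 pad 64.4 F [-0.3 -0.2 -1.3]
set True dz 0 28.3 [ 0.4875 -0.1276  0.0136] gap 0.0588 pad 64.6 F [ 0.7 -1.5  5.3]
z err 0.0027
open 28.6 [ 0.487  -0.1272  0.0129] gap 0.0738 pad 0.0 F [ 0.  -0.5  0.2]
back 29.4 [ 0.4772 -0.1963  0.0832] gap 0.074 pad 0.0 F [ 1.   0.6 -0.6]
stand [ 0.4884 -0.1414  0.0562] ((487.1850280761719, -143.49131774902344), (21.508968353271484, 59.467987060546875), 81.5116958618164)
W.npy
chk.png
crop0.png
lift.png
lift2.png
s1_29.png
scene0.npy
scene0.png
tip.png
top0.npy
top0.png
top1.png
```

View pics/s1_29.png

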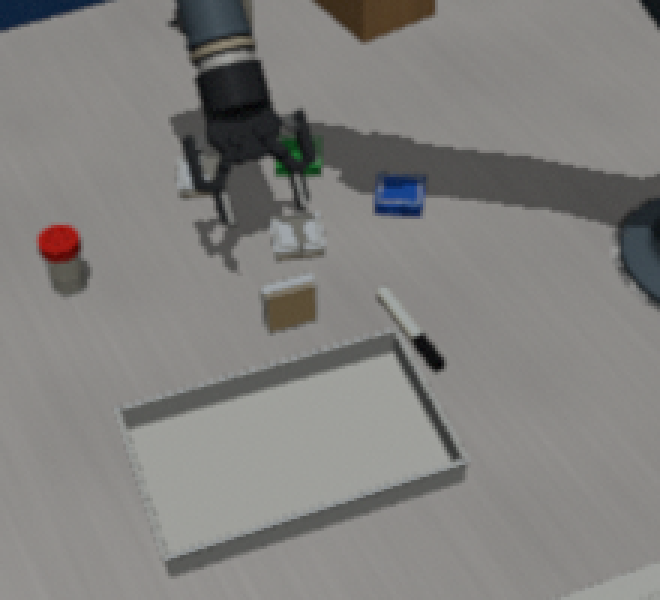

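```bash
cat > s2.py <<'E'
from h import *
import sys
sx,sy,tx=map(float,sys.argv[1:4])   # standing centre, tray x of the target
h=TH-np.pi/2; u=np.array([np.cos(h),np.sin(h),0]); R=tilt(h,PH,0); c=np.array([sx,sy,.030])
g=c-.012*u; g[2]=.0335
a=g-.09*R[:,2]; a2=a.copy(); a2[2]=.17
q=sense(); R0=np.array(q["tcp_rot"]); p=np.array(q["position"]); p[2]=.20; move_l(list(p),feed=.2)
movep(P(a2,R),R); move_l(P(a,R),feed=.15); st('pre')
print("hit",move_l(P(g,R),feed=.06,until_force=6)); s=st('at')
command_gripper(.03,60); s=st('grip')
if s["finger_gap"]<.05: print("NO GRIP"); sys.exit()
g=np.array(s["position"])-.034*R[:,2]; ct=R.T@(c-g); ct[1]=0; print("ct",ct.round(4))
g[2]=.17; move_l(P(g,R),feed=.12); st('up')
if sense()["finger_gap"]<.05: print("LOST"); sys.exit()
ex=np.array([np.cos(TH),np.sin(TH)])
R=tilt(h,-PH,0)
g=put(ct,(*(C0+ex*tx),.013),R,.17)
if sense()["finger_gap"]<.05: print("LOST"); sys.exit()
command_gripper(.066); st('open')
p=np.array(sense()["position"]); p[2]+=.05; move_l(list(p),feed=.1); p[2]+=.1; move_l(list(p),feed=.2)
movep(P((.45,-.14,.25),R),R); st('away')
im,d=camera("scene"); cv2.imwrite(f"pics/s2_{int(sense()['time_s'])}.png",im[80:280,200:420,::-1].repeat(3,0).repeat(3,1))
W=cloud(d,cam_pose("scene")); q=C0+ex*tx; m=(np.hypot(W[...,0]-q[0],W[...,1]-q[1])<.028); z=W[m][:,2]; print("top z",np.percentile(z,[5,25,50,75,95]).round(4))
im,r=top_rects(); [print(np.round(k[:5],3),k[5],"sat",k[6]) for k in r]
E
echo
```

```text
(no output)
```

The dish stands on edge at crop (290,305), amber base facing the tray and lid to -y, as planned. Now the second turn into the tray.

```bash
python3 s2.py .4872 -.1435 .096; ls pics | grep s2
```

```text
pre 32.3 [ 0.4944 -0.0933  0.0736] gap 0.074 pad 0.0 F [-0.2 -0.5  0.3]
hit False
at 33.9 [ 0.4858 -0.1552  0.0096] gap 0.0736 pad 0.0 F [ 0.2 -0.   0.2]
grip 34.2 [ 0.4858 -0.1553  0.01  ] gap 0.0585 pad 64.3 F [-0.2  2.8  5.2]
ct [-0.0058  0.      0.0115]
up 35.5 [ 0.4854 -0.1552  0.1454] gap 0.0582 pad 64.0 F [-0.8  0.  -1.6]
over 36.8 [0.6663 0.0307 0.1449] gap 0.0583 pad 64.0 F [-0.8  0.9 -1.8]
set True dz 0 38.6 [0.6674 0.0298 0.0046] gap 0.0582 pad 64.4 F [ 0.5 -0.7  3.8]
z err 0.0035
open 38.8 [0.6665 0.0299 0.0034] gap 0.0656 pad 0.0 F [-0.5 -0.1  0.2]
away 41.2 [ 0.4542 -0.115   0.2257] gap 0.0663 pad 0.0 F [ 0.1 -0.1  0.1]
top z [0.0202 0.0214 0.0226 0.0236 0.0255]
[ 0.276 -0.259 62.345 59.634 55.559] [427. 283.] sat 218
[ 0.352 -0.385 64.08  59.469 63.898] [475. 255.] sat 205
[ 0.964  0.534 37.669 84.232 13.559] [137.  25.] sat 130
s2_41.png
```

```bash
cat > look.py <<'E'
from h import *
R=tilt(TH-np.pi/2,0,0); movep(P((.50,.10,.27),R),R); st()
im,r=top_rects(); [print(np.round(k[:5],3),k[5],"sat",k[6]) for k in r]
E
python3 look.py
```

```text
42.5 [0.4999 0.0987 0.2354] gap 0.0661 pad 0.0 F [ 0.3 -0.8  0.1]
[ 0.276 -0.259 62.316 59.742 55.977] [427. 283.] sat 211
[ 0.304 -0.688 59.454 64.225 76.071] [590. 274.] sat 39
[ 0.352 -0.385 64.173 59.469 63.898] [475. 254.] sat 207
[ 0.419 -0.254 61.518 59.943 69.923] [425. 228.] sat 18
[ 0.474 -0.407 63.01  60.897 68.587] [482. 208.] sat 17
[6.6300e-01 1.1000e-02 6.0562e+01 6.1971e+01 8.2411e+01] [326. 136.] sat 94
```

```bash
python3 s1.py .419 -.254 -20.1
```

```text
over 44.3 [ 0.4135 -0.2713  0.0762] gap 0.0737 pad 0.0 F [-0.2  0.4  0.1]
touch True 46.1 [ 0.4123 -0.2719 -0.0105] gap 0.0738 pad 2.1 F [0.2 1.1 4. ]
grip 46.6 [ 0.4124 -0.2718 -0.0073] gap 0.0591 pad 64.5 F [0.5 2.2 4.1]
up 48.0 [ 0.4119 -0.2718  0.1453] gap 0.0589 pad 64.1 F [0.4 0.2 0.1]
ct [0.0012 0.     0.0081]
over 49.5 [ 0.487  -0.127   0.1456] gap 0.0593 pad 64.3 F [ 0.3 -0.7 -0.6]
set True dz 0 51.2 [ 0.4875 -0.1277  0.014 ] gap 0.059 pad 64.7 F [-0.1 -1.7  4. ]
z err 0.0031
open 51.5 [ 0.4869 -0.1274  0.0133] gap 0.074 pad 0.0 F [ 0.6 -0.2  0.5]
back 52.4 [ 0.477  -0.1964  0.0837] gap 0.0739 pad 0.0 F [ 0.1 -0.7 -1. ]
stand [ 0.4883 -0.1415  0.0561] ((486.8169250488281, -143.5343475341797), (22.982738494873047, 59.75397872924805), 81.19970703125)
```

```bash
python3 s2.py .4870 -.1435 0 && python3 look.py
```

```text
pre 55.4 [ 0.4942 -0.0927  0.0734] gap 0.0739 pad 0.0 F [-0.4  0.3 -0.5]
hit False
at 57.0 [ 0.4857 -0.1551  0.0096] gap 0.0739 pad 0.0 F [-0.2 -0.1  0.6]
grip 57.3 [ 0.4858 -0.155   0.01  ] gap 0.0582 pad 64.3 F [-0.   2.9  5.7]
ct [-0.0059  0.      0.0117]
up 58.6 [ 0.4854 -0.1551  0.1453] gap 0.058 pad 64.0 F [-0.9 -0.3 -0.9]
over 60.0 [0.5714 0.0435 0.1455] gap 0.0584 pad 64.0 F [ 0.2 -0.4 -1. ]
set True dz 0 61.8 [0.5723 0.0427 0.0043] gap 0.0582 pad 64.4 F [-1.1 -0.9  3.8]
z err 0.0029
open 62.0 [0.5717 0.0426 0.0035] gap 0.0657 pad 0.0 F [ 0.4  0.1 -0.3]
away 64.2 [ 0.4535 -0.1147  0.2254] gap 0.0662 pad 0.0 F [ 0.3  0.5 -0.3]
top z [0.0197 0.0213 0.0225 0.0238 0.0255]
[ 0.276 -0.259 62.345 59.634 55.559] [427. 283.] sat 202
[ 0.352 -0.385 63.207 60.356 62.824] [475. 255.] sat 229
[ 0.964  0.536 35.549 88.87  13.844] [136.  25.] sat 159
 65.5 [0.4999 0.0989 0.2353] gap 0.0661 pad 0.0 F [ 0.9 -0.2  0.9]
[ 0.276 -0.259 62.55  59.763 55.114] [427. 283.] sat 207
[ 0.302 -0.687 55.583 64.066 80.883] [590. 275.] sat 33
[ 0.352 -0.385 63.893 59.469 63.898] [475. 254.] sat 226
[ 0.474 -0.407 63.212 60.962 68.823] [482. 208.] sat 17
[5.6700e-01 2.4000e-02 5.9430e+01 6.2489e+01 8.2426e+01] [321. 171.] sat 92
[6.6200e-01 1.1000e-02 5.9465e+01 6.5028e+01 8.2384e+01] [326. 136.] sat 96
[ 0.964  0.535 35.578 86.061 14.129] [137.  24.] sat 135
```

```bash
python3 s1.py .474 -.407 -21.3
```

```text
over 67.7 [ 0.468  -0.424   0.0764] gap 0.0741 pad 0.0 F [-0.2  0.4 -0.9]
touch True 69.5 [ 0.467  -0.4247 -0.0104] gap 0.0739 pad 2.2 F [0.7 1.9 5.1]
grip 70.0 [ 0.4673 -0.4245 -0.0073] gap 0.0588 pad 64.9 F [1.2 1.4 3.4]
up 71.5 [ 0.4665 -0.4245  0.145 ] gap 0.0591 pad 64.4 F [-0.5 -0.  -0.2]
ct [0.0012 0.     0.0082]
over 72.7 [ 0.487  -0.1276  0.1454] gap 0.0584 pad 64.4 F [-0.1  0.6 -1.5]
set True dz 0 74.4 [ 0.4875 -0.1278  0.0153] gap 0.059 pad 64.8 F [-1.4 -1.3  4.5]
z err 0.0043
open 74.7 [ 0.4868 -0.1278  0.0145] gap 0.074 pad 0.0 F [ 0.1 -0.8  0. ]
back 75.5 [ 0.4767 -0.1969  0.0848] gap 0.0743 pad 0.0 F [-0.2  0.4  0.7]
stand [ 0.4883 -0.1417  0.0563] ((486.4314270019531, -144.32888793945312), (23.716630935668945, 60.544921875), 80.76947021484375)
```

```bash
python3 s2.py .4867 -.144 -.094 && python3 look.py; ls pics|grep s2
```

```text
pre 78.4 [ 0.4939 -0.093   0.0734] gap 0.0741 pad 0.0 F [-0.4 -0.4  0.1]
hit False
at 80.1 [ 0.4853 -0.1556  0.0097] gap 0.074 pad 0.0 F [-0.1  0.1  0.2]
grip 80.3 [ 0.4855 -0.1554  0.01  ] gap 0.0583 pad 64.4 F [0.2 2.7 4.3]
ct [-0.006   0.      0.0118]
up 81.6 [ 0.4851 -0.1556  0.1452] gap 0.0584 pad 64.0 F [-1.5  0.2 -0.2]
over 82.9 [0.4784 0.056  0.1457] gap 0.0582 pad 64.0 F [ 0.2  0.6 -0.8]
set True dz 0 84.7 [0.4791 0.0554 0.0039] gap 0.0582 pad 64.6 F [-0.5 -1.3  5.2]
z err 0.0024
open 84.9 [0.4786 0.0553 0.0033] gap 0.0659 pad 0.0 F [ 0.6  0.3 -0.3]
away 87.0 [ 0.4525 -0.1146  0.2252] gap 0.0657 pad 0.0 F [-0.1  0.2 -0.1]
top z [0.0201 0.0217 0.0227 0.0238 0.0256]
[ 0.276 -0.259 62.249 59.634 55.559] [427. 283.] sat 204
[ 0.352 -0.385 63.632 59.416 63.98 ] [475. 255.] sat 199
[ 0.964  0.533 37.664 83.967 15.123] [137.  25.] sat 137
 88.1 [0.4997 0.0988 0.2351] gap 0.0663 pad 0.0 F [ 0.3 -0.4  0.4]
[ 0.276 -0.26  62.441 58.297 55.559] [428. 282.] sat 197
[ 0.303 -0.688 56.236 64.104 78.455] [590. 274.] sat 39
[ 0.352 -0.385 63.243 60.238 62.824] [475. 254.] sat 210
[5.6800e-01 2.3000e-02 6.0300e+01 6.0194e+01 8.2426e+01] [323. 170.] sat 89
[6.6400e-01 1.0000e-02 6.0647e+01 6.3950e+01 8.1789e+01] [326. 136.] sat 93
[ 0.965  0.534 37.287 83.977 14.429] [137.  24.] sat 168
s2_41.png
s2_64.png
s2_87.png
```

View pics/s2_87.png

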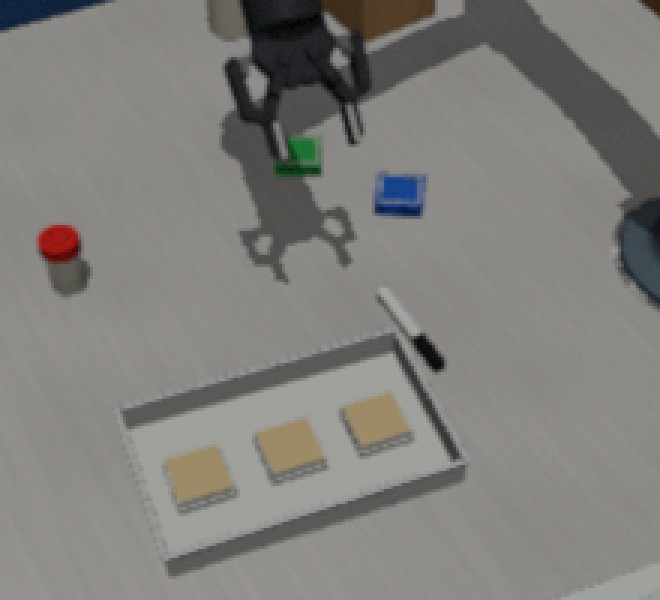

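All three dishes lie flat on the tray floor with the amber base up, at crop (200,475), (290,447) and (375,420). Next the cover goes back, using the recorded poses.

Run:
```python
from h import *
import sys
R=tilt(TH,0,1); b=np.load("bench.npy")[:3]; t=np.load("seat.npy")[:3]; b[2]=.0080
up=lambda p,z:[p[0],p[1],z]
command_gripper(.05,60); movep(up(b,.16),R); st()
move_l(up(b,b[2]),feed=.1,until_force=8); st('at')
command_gripper(0,80); s=st('grip')
if s["finger_gap"]<.008: print("NO GRIP"); sys.exit()
move_l(up(b,.03),feed=.06); move_l(up(b,.155),feed=.12); s=st('lift')
if s["finger_gap"]<.008: print("LOST"); sys.exit()
move_l(up(t,.155),feed=.2); s=st('over')
if s["finger_gap"]<.008: print("LOST"); sys.exit()
move_l(up(t,.055),feed=.1); st()
print(move_l(up(t,t[2]-.003),feed=.02,until_force=5)); s=st('set')
print("dz",s["position"][2]-t[2])
if abs(s["position"][2]-t[2])<.004:
    command_gripper(.05); st('open'); move_l(up(t,.15),feed=.12)
    R2=tilt(TH-np.pi/2,0,0); movep(P((.45,-.2,.27),R2),R2)
    for n in("top","scene"):
        im,d=camera(n); cp=cam_pose(n); W=cloud(d,cp); ex=np.array([np.cos(TH),np.sin(TH)]); ey=np.array([-ex[1],ex[0]])
        for a in(-.13,.13):
            for bb in(-.08,.08):
                q=C0+a*ex+bb*ey; m=np.hypot(W[...,0]-q[0],W[...,1]-q[1])<.015; print(n,a,bb,np.median(W[m][:,2]).round(4) if m.any() else None)
        cv2.imwrite(f"pics/cov_{n}.png",(im if n=="top" else im[80:280,200:420].repeat(3,0).repeat(3,1))[:,:,::-1])
```

```text
90.3 [0.3693 0.3989 0.1599] gap 0.0503 pad 0.0 F [ 0.7 -0.1  0.1]
at 92.0 [0.3692 0.3998 0.0086] gap 0.0502 pad 0.0 F [-0.2 -0.5  0.3]
grip 92.4 [0.3691 0.3997 0.0085] gap 0.0124 pad 78.1 F [-0.6 -0.7  4.6]
lift 94.1 [0.3684 0.3989 0.1541] gap 0.0121 pad 77.9 F [ 0.3  0.2 -3.8]
over 96.4 [0.5695 0.0237 0.1549] gap 0.0124 pad 77.9 F [ 0.3 -0.9 -3.6]
 97.5 [0.5705 0.0227 0.0557] gap 0.0123 pad 77.9 F [ 0.9 -0.3 -4. ]
True
set 98.4 [0.5696 0.0227 0.0366] gap 0.0122 pad 79.0 F [-1.2 -0.1  5.9]
dz 5.6153783081644426e-05
open 98.8 [0.5678 0.0227 0.0351] gap 0.0503 pad 0.0 F [ 0.7  0.1 -0.6]
top -0.13 -0.08 0.0415
top -0.13 0.08 0.0416
top 0.13 -0.08 0.0415
top 0.13 0.08 0.0416
scene -0.13 -0.08 0.0404
scene -0.13 0.08 0.0401
scene 0.13 -0.08 0.0405
scene 0.13 0.08 0.0397
```

The cover is seated: all four corners read 0.040 to 0.042 m, against 0.041 expected. Now the bell.

Run:
```python
from h import *
pts=[]
for n in("top","scene"):
    im,d=camera(n); cp=cam_pose(n); W=cloud(d,cp)
    m=(np.hypot(W[...,0]-.619,W[...,1]-.242)<.03)&(W[...,2]>.061)&(W[...,2]<.072); q=W[m]
    (c,w,a)=cv2.minAreaRect((q[:,:2]*1000).astype(np.float32)); print(n,m.sum(),q.mean(0).round(4),np.round(c,1),np.round(w,1)); pts.append(c)
b=np.mean(pts,0)/1000; print(b)
R=tilt(TH,0,1); command_gripper(0,40)
z=lambda h:[b[0],b[1],h-.016]   # h = height of the shut fingertips
movep(z(.15),R); move_l(z(.078),feed=.1); st('above')
print(move_l(z(.060),feed=.015,until_force=1.5)); s=st('touch'); z0=s["position"][2]
print(move_l(z(.046),feed=.015,until_force=12)); s=st('pressed'); print("travel",z0-s["position"][2])
sleep(.3); st('hold')
im,d=camera("scene"); cv2.imwrite("pics/bell.png",im[220:320,260:380].repeat(5,0).repeat(5,1)[:,:,::-1])
move_l(z(.15),feed=.08); st('up')
```

```text
top 46 [0.6208 0.2443 0.0663] [620.6 244.3] [17.5 16.3]
scene 42 [0.6227 0.2443 0.0654] [622.7 244. ] [18.8 15.5]
[0.62161838 0.24413942]
above 105.2 [0.6222 0.2443 0.0626] gap -0.0001 pad 0.0 F [ 0.6 -0.2  0.6]
True
touch 106.0 [0.6215 0.2441 0.0503] gap 0.0001 pad 1.1 F [0.7 0.7 2.9]
True
pressed 106.7 [0.6215 0.2441 0.0442] gap 0.0003 pad 2.2 F [-1.2 -1.2  4.8]
travel 0.0061027781573890355
hold 107.0 [0.6215 0.2441 0.0441] gap 0.0 pad 2.6 F [-0.7 -0.7  4.9]
up 108.3 [0.6212 0.244  0.1333] gap 0.0003 pad 0.0 F [-0.6  1.1 -0.2]
```

The force only settled at about 5 N, so I can't be sure it reached the stop. I'll press again in small steps and average the force.

Run:
```python
from h import *
b=(.6216,.2441); x=lambda h:[*b,h]
def F():
    f=[]
    for _ in range(8): sleep(.03); f.append(sense()["wrist_force"][2])
    return np.mean(f)
move_l(x(.056),feed=.1); f0=F()
for h in np.arange(.052,.036,-.001):
    move_l(x(h),feed=.02); f=F()-f0; print(round(h,3),round(sense()["position"][2],4),round(f,2))
    if f>12: break
move_l(x(.056),feed=.05); sleep(.3)
move_l(x(.13),feed=.1)
R2=tilt(TH-np.pi/2,0,0); movep(P((.45,-.2,.30),R2),R2); sleep(.5)
im,d=camera("top"); W=cloud(d,cam_pose("top")); m=(np.hypot(W[...,0]-b[0],W[...,1]-b[1])<.008); print("head z",np.median(W[m][:,2]))
cv2.imwrite("pics/fin.png",im[:,:,::-1]); st()
```

```text
0.052 0.0521 1.4
0.051 0.0511 1.83
0.05 0.0501 2.25
0.049 0.0491 2.65
0.048 0.048 2.61
0.047 0.0471 3.16
0.046 0.0461 3.36
0.045 0.0451 4.11
0.044 0.0442 4.87
0.043 0.0441 9.62
0.042 0.044 14.06
head z 0.06584129641577291
 119.4 [ 0.45  -0.2    0.266] gap 0.0002 pad 0.0 F [ 1.  -0.5 -0.2]
```

View pics/fin.png

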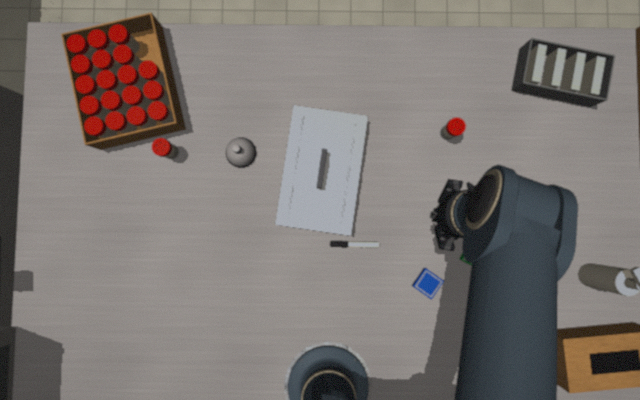

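The plunger hit its hard stop (force jumped from 4.9 to 14 N) and is back up at 0.066 m. The picture shows the cover seated at (322,170), with the pots at (456,127) and (162,147) and the marker at (355,244) unmoved.

```bash
python3 -c "
from rig import *
print(finish_job())"
```

```text
the job is handed in; nothing more can be done
None
```

I turned all three dishes over and laid them flat, lid down, on the tray floor, seated the cover fully, pressed the bell to its stop and let it come back up, then handed the job in at about 120 s of the 210 s limit (no verdict was returned).

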